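# Reset a trestle leg slide to its next hole

### The job

Pull up the spring lock plunger on the trestle leg's rung slide, move the slide along the tube towards the rubber foot, feel for the next hole and let the pin drop fully home in it. Finish while holding: keep the plunger knob in the gripper with the pin fully home, and leave the loose things lying about where they are.

Things in the scene. Friction and masses are not known exactly. Their poses are not given: they have to be found in the camera images.
- leg: Fixed plywood board (340 x 190 x 18) that carries a level aluminium leg tube (40 wide, top face 71 above the bench) clamped on two cleats. Origin: centre of the board's underside, straight below the locked pin's first hole. Its x axis runs along the tube towards the rubber foot; z up. It can lie at any yaw.
- foot (a point): Top centre of the black rubber foot block (40 x 48 x 36) at the tube's end, 165 from the first hole: the slide must go towards it. The tube's other end is bare.
- knob_mid (a point): Centre, half-way up, of the black plunger knob on the rung slide: an upright round cylinder, diameter 28, height 24; centre 112 above the bench when the pin is home. It rises with the plunger and travels with the slide. Round, so it may be gripped at any yaw.
- knob: The same knob; origin at the centre of its underside. Below it: a housing, diameter 24, top 96 above the bench, then the slide's aluminium sleeve, 60 long, 56 wide, top 80 above the bench. Clear all round, but for a stub rung, diameter 26, that sticks out 85 sideways from the sleeve, its axis 58 above the bench.
- plunger (a joint): How far knob and pin are pulled up, m: 0 fully home in a hole, 0.010 to 0.0115 with the pin's tip resting on the tube's top, stop at 0.018. A spring pushes it down with 3 N at 0 and 5 N at the stop. The pin (diameter 9, round tip) reaches 10 mm into a hole; pulled up less than 0.0115 it keeps the slide locked.
- slide (a joint): Travel of the slide along the tube towards the foot, m: 0 in the first hole, stop at 0.085; 3 to 7 N push it (more if the pin is also pressed down). One more hole, 12 mm wide, in an adjustable strike plate: centre anywhere from 0.042 to 0.064, differs each time, not given. With the pin let down on the tube, it drops in by its spring when the slide is pushed slowly over; then the slide is locked with 3 mm of play.
- pencil: Bystander, leave alone: flat carpenter's pencil, 140 x 12 x 8, lying on the plywood board beside the tube. Origin: underneath.
- offcut: Bystander, leave alone: timber offcut 50 x 30 x 28 on the plywood board. Origin: underneath.
- hammer: Bystander, leave alone: hammer lying on the bench. Origin: underneath.
- tape: Bystander, leave alone: tape measure 70 x 35 x 65 standing on the bench. Origin: underneath.
- screwbox: Bystander, leave alone: cardboard screw box 85 x 120 x 75. Origin: underneath.
- gluejar: Bystander, leave alone: yellow bottle, diameter 56, 130 tall, standing. Origin: underneath.

How it is judged (in metres and radians):
On the way, in this order (a step that is already met when the one before it is completed fails the run):
1. the plunger is pulled up while the slide is still at the first hole (value of joint plunger above 0.006 m and value of joint slide below 0.015 m), for 0.05 s.
2. the slide has left the first hole towards the foot (value of joint slide above 0.025 m), for 0.05 s.
At the end, for the whole second after the job is handed in: The pin is fully home (plunger within 2.5 mm of its lower end) in the next hole (slide travel between 37 and 69 mm, where that hole is the only one), and the fingers are still on the knob with more than 2 N, throughout the last second (value of joint plunger below 0.0025 m and value of joint slide between 0.037 and 0.069 m and contact force between the fingers and knob above 2 N); the arm keeps its last pose, push and grip.
It fails at once if a loose bystander was shifted by more than 30 mm (distance of any of pencil, offcut, hammer, tape, screwbox, gluejar from where it was at the start of the episode above 0.03 m).
It also fails if it takes over 38 s, if anything falls off the work surface, if the arm or the gripper's body presses on something with over 40 N, if the wrist force passes 120 N, or if a joint passes its speed limit or range.

### The arm

A 6-joint arm with a two-finger parallel gripper is mounted at the origin on the work surface. World frame = base frame: x ahead of the robot, y to its left, z up, the work surface at z = 0. Lengths are in mm, angles in rad, forces in N, time in s.
With the tool pointing down it reaches from about 300 to 950 mm from the base axis. Payload 3.1 kg.
Tool frame: the origin (TCP) lies on the centre line of the jaws, within the pads' length; the fingertips stand 8 mm ahead of it and the grasp point (between the pads) lies 11 mm behind it; z points along the fingers, y is the direction in which the jaws open and shut (so a half turn about z gives the same grasp; the last joint's range is limited). The gripper opens to 85 mm and grips with 20 to 120 N. Pads are 22 mm wide; open, the fingers measure 114 mm over their backs; the gripper's body (76 mm by 85 mm) begins 54 mm behind the grasp point. The pads swing forward as they close: fully open they stand 13 mm farther back than shut.
Start: joints at [-0.07, 0.308, 1.634, -0, 1.2, -0.07], TCP at [625.006, -0.028, 239.272] pointing down, gripper open.
Joint ranges: [-3.06, 3.06], [-0.79, 1.96], [0.05, 2.63], [-1.19, 4.34], [0.05, 2.64], [-2.94, 2.94]. Speed limits (rad/s): [2.79, 2.79, 3.14, 3.14, 3.14, 3.14].

### API

Orientations are given as a rotation vector (axis times angle).
In Python, from bench import robot gives the robot as it stands.
- The arm moves only by the shell command python3 -m inch 'ROWS' [FORCE]. ROWS is JSON, a list of rows, each a list of 7 numbers: the shift along the tool's x, y, z in cm, then the turn, a rotation vector about the tool's x, y, z in rad, then the gripper's target within -1 to 1 (fully open at 1, half-way at 0, shut at -1). In form: [[dx, dy, dz, wx, wy, wz, hand], ...]. A call has 1 to 8 rows; each row shifts and turns the commanded pose from where the row before left it, along the tool's axes as they then stand; what a row does not reach is not made up. A row lasts 1/12 s, in which the tool goes at most 41.7 mm and 7.16 degrees, less where a joint would pass 70% of its speed; a pose out of reach is approached as far as the arm can. A call is refused whole if a number of a shift passes 4.17 or a number of a turn 0.125, either way. A call with a gripper value outside its range is refused whole. The fingers move at their own pace and stop on an object; FORCE is the grip in N (left out, the last holds). Time passes only in rows, so rows that do not move let the fingers close. It gives the time, the measured TCP pose, the force and the opening at its end, in the units of the state.
- robot.sense(): the state, without advancing time (a new reading comes with each control period).
- robot.snapshot(name): name is "scene" or "side" or "wrist"; returns a dict with "image" (384x512x3 uint8, red, green, blue), "fx", "fy", "cx", "cy" (pixels), "dist_coeffs" ([k1, k2, p1, p2, k3] as OpenCV has them; the pictures are not rectified), "R" (3x3) and "t" (3): a world point X has camera coordinates R X + t; the wrist camera has in their place "mount" (4x4, takes a point from camera to tool coordinates, whose origin is the TCP and whose axes are the flange's). Camera axes: x right, y down, z forward; pixel columns grow to the right and rows downward; lengths in mm; the calibration is good to about 2 mm. A picture is of the moment at which its call begins: read the wrist's pose just before it. There is no depth.
- robot.finish_job(): hands the job in, once; it reports no verdict.
Trained networks look in the newest picture that a camera, given by its name, has taken for a name from the list of things; names that differ only in an ending like _2 or _b are one class to them, and where a whole thing is asked for, a point or a joint stands for the part that bears it (a point fixed in the world has none). Each returns a list of dicts, best first, with "score" (0 to 1); they miss things now and then, are a little off and sometimes report something else, mostly with a low value. They report only what shows in the picture. A call takes as long as a camera call.
- robot.masks_of(label, camera): "region" (384x512 bool, what is visible of it).
- robot.mark_of(label, camera): "at" ([x, y, z] in mm, in world coordinates, good to about 4 mm: a listed point, or the origin of a listed thing).
The state is a dict: "time": time; "qpos": joint angles; "dq": joint speeds; "joint_efforts": joint torques, N m; "position": TCP position; "orientation": TCP orientation; "wrist_force": force on the tool from outside, world axes, zero at the start; "wrist_torque": the same for the moment, N m; "finger_gap": opening from 0.0 (shut) to 1.0 (fully open).
Only numpy, scipy, OpenCV 4.12 (cv2) and the standard library are available. Lean on these libraries where they do the work, as an engineer would, in place of code of your own. Each camera call takes 0.05 s, during which the arm holds its last target. There are 200 camera calls.

## Working session

There is one attempt and no reset: what is moved stays moved. The work goes in short steps, Python scripts to look and compute and a shell command to move; the robot and the scene stay as the last step left them, time stands still between calls to the robot, and variables do not carry over. Pictures are saved under pics/ and viewed, about 8 in all and at most 12, crops included, and the job is handed in when it is done.

```bash
mkdir -p pics
python3 - <<'E'
from bench import robot
import cv2,numpy as np
ims=[]
for c in ["scene","side"]:
    s=robot.snapshot(c); ims.append(s["image"])
    for l in ["knob_mid","foot","leg","knob"]:
        print(c,l,[(np.round(d["at"],0).tolist(),round(d["score"],2)) for d in robot.mark_of(l,c)[:2]])
    for l in ["offcut","tape","screwbox","gluejar","hammer"]:
        print(c,l,[(np.round(d["at"],0).tolist(),round(d["score"],2)) for d in robot.mark_of(l,c)[:1]])
cv2.imwrite("pics/a.png",cv2.resize(np.vstack(ims)[:,:,::-1],(None or 512,768))[:384])
cv2.imwrite("pics/b.png",ims[1][:,:,::-1])
print(robot.sense())
E
```

```text
scene knob_mid [([524.0, -113.0, 111.0], 0.52)]
scene foot [([474.0, -272.0, 72.0], 0.72)]
scene leg [([526.0, -113.0, 2.0], 0.58)]
scene knob [([530.0, -113.0, 101.0], 0.61)]
scene offcut [([608.0, -81.0, 15.0], 0.67)]
scene tape [([478.0, -478.0, -1.0], 0.91)]
scene screwbox [([616.0, 429.0, -0.0], 0.63)]
scene gluejar [([588.0, -426.0, -1.0], 0.6)]
scene hammer [([393.0, 455.0, -2.0], 0.84)]
side knob_mid [([528.0, -118.0, 114.0], 0.41)]
side foot [([472.0, -268.0, 66.0], 0.56)]
side leg [([527.0, -115.0, 1.0], 0.59)]
side knob [([524.0, -114.0, 104.0], 0.42)]
side offcut [([606.0, -79.0, 18.0], 0.56)]
side tape [([477.0, -479.0, -2.0], 0.85)]
side screwbox [([616.0, 428.0, 3.0], 0.93)]
side gluejar [([590.0, -422.0, 3.0], 0.64)]
side hammer [([391.0, 452.0, -2.0], 0.67)]
{'time': 1.0, 'qpos': array([-6.96936829e-02,  3.08081925e-01,  1.63376902e+00,  1.91980089e-07,
        1.19968348e+00, -6.97033996e-02]), 'dq': array([ 0.0006781 ,  0.00030633, -0.00123875,  0.00014661, -0.00120702,
       -0.00054248]), 'joint_efforts': array([ 6.51304927e-04, -4.15294755e+01, -2.77093184e+01, -4.61034176e-05,
        8.11290356e-04, -1.44556964e-05]), 'position': array([ 6.25028664e+02, -2.53004083e-02,  2.39298079e+02]), 'orientation': array([2.22139977e+00, 2.22142120e+00, 6.02246729e-05]), 'wrist_force': array([0.5644437 , 0.17595312, 0.20072565]), 'wrist_torque': array([ 0.01470052, -0.01382478, -0.03950058]), 'finger_gap': 0.9985788942149538}
```

View pics/a.png

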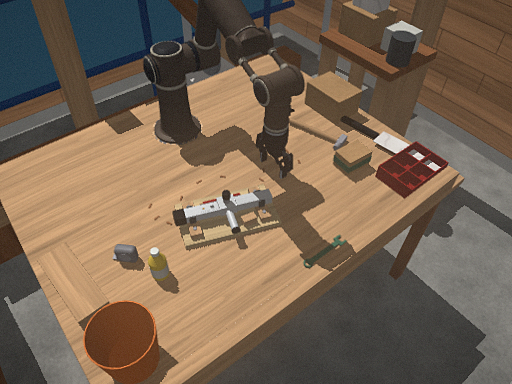

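View pics/b.png

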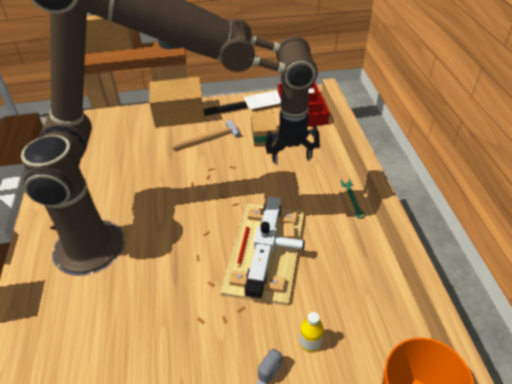

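The scene view puts the knob at about (227,197) and the foot at (180,216). In the side view they are at about (265,228) and (255,288). The knob is near (526,-115) and the foot near (473,-270), 164 mm apart against 165 given, so the tube direction is about (-0.32,-0.95). I'll put the jaws along the tube, which means turning by -1.24 about tool z.

```bash
python3 -m inch '[[-2.88,-2.48,0,0,0,0,1],[-2.88,-2.48,0,0,0,0,1],[-2.88,-2.48,0,0,0,0,1],[-2.86,-2.46,0,0,0,0,1],[0,0,0,0,0,-0.124,1],[0,0,0,0,0,-0.124,1],[0,0,0,0,0,-0.124,1],[0,0,0,0,0,-0.124,1]]' 40
python3 -m inch '[[0,0,0,0,0,-0.124,1],[0,0,0,0,0,-0.124,1],[0,0,0,0,0,-0.124,1],[0,0,0,0,0,-0.124,1],[0,0,0,0,0,-0.124,1],[0,0,0,0,0,-0.124,1],[0,0,0,0,0,0,1],[0,0,0,0,0,0,1]]'
cat > h.py <<'E'
from bench import robot
import cv2,numpy as np
from scipy.spatial.transform import Rotation as Ro
def pose():
    s=robot.sense(); return s,Ro.from_rotvec(s["orientation"]).as_matrix(),np.array(s["position"])
def pix2world(sn,uv,z,R,p):
    K=np.array([[sn["fx"],0,sn["cx"]],[0,sn["fy"],sn["cy"]],[0,0,1]])
    n=cv2.undistortPoints(np.array([[uv]],float),K,np.array(sn["dist_coeffs"]))[0,0]
    M=np.array(sn["mount"]); d=R@(M[:3,:3]@[n[0],n[1],1]); o=p+R@M[:3,3]
    return o+d*(z-o[2])/d[2]
E
python3 - <<'E'
from h import *
s,R,p=pose(); sn=robot.snapshot("wrist"); print(s["time"],p,R.round(3).tolist(),sn["mount"])
cv2.imwrite("pics/c.png",sn["image"][:,:,::-1])
for l in ["knob_mid","foot"]:
    for d in robot.mark_of(l,"wrist")[:2]: print(l,np.round(d["at"],1),d["score"])
for d in robot.masks_of("knob","wrist")[:2]:
    ys,xs=np.nonzero(d["region"]); print(d["score"],xs.min(),xs.max(),ys.min(),ys.max(),xs.mean(),ys.mean(), pix2world(sn,(xs.mean(),ys.mean()),112,R,p))
E
```

```text
time: 1.67
position: [525.8, -115.5, 239.5]
orientation: [1.601, 2.703, 0.0]
wrist_force: [0.7, 0.4, -0.9]
finger_gap: 0.996
time: 2.33
position: [526.0, -115.0, 239.4]
orientation: [0.522, 3.098, -0.0]
wrist_force: [-0.1, 0.2, -0.1]
finger_gap: 1.004
2.3333 [ 526.03896792 -115.03962198  239.37345439] [[-0.945, 0.328, 0.0], [0.328, 0.945, -0.0], [-0.0, -0.0, -1.0]] [[ 5.37353386e-04 -9.48919875e-01 -3.15516690e-01  8.01079077e+01]
 [ 9.99999828e-01  5.84698054e-04 -5.53958366e-05 -2.07728725e-01]
 [ 2.37048205e-04 -3.15516606e-01  9.48920026e-01 -1.35026825e+02]
 [ 0.00000000e+00  0.00000000e+00  0.00000000e+00  1.00000000e+00]]
knob_mid [ 528.  -113.3  117. ] 0.89
foot [ 471.7 -270.1   71.7] 0.6
0.88 241 268 168 199 254.595567867036 183.29916897506925 [ 528.82559606 -115.76297057  112.        ]
0.46 100 391 87 257 251.03072771320802 156.88493974056243 [ 501.53102901 -110.09068258  112.        ]
```

View pics/c.png

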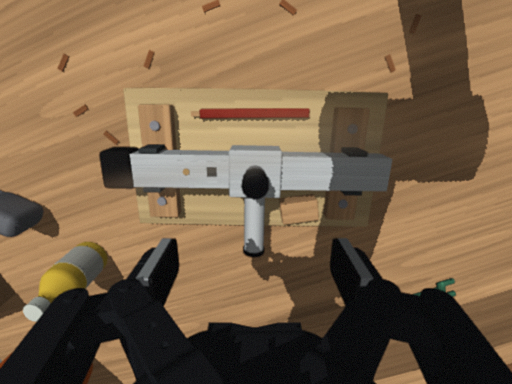

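The wrist view shows the knob at (254,183), the foot at (118,167), and the strike-plate hole at about (211,171). There's also a small dot at (186,171). The jaws are already parallel to the tube. I need to shift x by -2 mm and y by +1 mm, then descend 139 mm.

```bash
python3 -m inch '[[-0.2,0.1,3,0,0,0,1],[0,0,3,0,0,0,1],[0,0,3,0,0,0,1],[0,0,2.5,0,0,0,1],[0,0,1.4,0,0,0,1],[0,0,1,0,0,0,0],[0,0,0,0,0,0,-0.1],[0,0,0,0,0,0,-0.1]]' 40
python3 - <<'E'
from h import *
# hole estimate from picture c pose
sn=robot.snapshot("wrist"); R=np.array([[-0.945,0.328,0],[0.328,0.945,0],[0,0,-1.]]); p=np.array([526.04,-115.04,239.4])
k=pix2world(sn,(254.6,183.3),112,R,p); h=pix2world(sn,(211,171.5),71,R,p); h2=pix2world(sn,(186,171.5),71,R,p)
print(k,h,h2,R.T@(h-k),R.T@(h2-k))
s,R,p=pose(); print(p,s["wrist_force"])
for d in robot.masks_of("knob","wrist")[:1]:
    ys,xs=np.nonzero(d["region"]); print(d["score"],xs.min(),xs.max(),ys.min(),ys.max())
cv2.imwrite("pics/d.png",sn["image"][:,:,::-1])
E
```

```text
time: 3.2
position: [528.4, -114.8, 100.3]
orientation: [-0.518, -3.098, -0.0]
wrist_force: [0.1, 1.2, 0.3]
finger_gap: 0.606
[ 528.81184781 -115.75515698  112.        ] [ 510.54255042 -163.62833098   71.        ] [ 500.83751949 -191.53532638   71.        ] [  1.56208496 -51.23247898  41.        ] [  1.5798447  -80.78783977  41.        ]
[ 529.16714791 -115.0364247   101.2060863 ] [-0.01707463  0.51927523  0.52632614]
0.68 226 281 226 292
```

View pics/d.png

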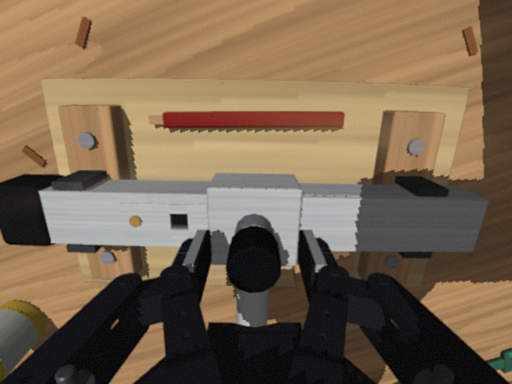

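The view shows the knob at (253,258), midway between the fingers. The strike hole is at (179,220), which gives an estimated travel of about 51 mm. Next I'll close on the knob.

```bash
python3 -m inch '[[0,0,0,0,0,0,-1],[0,0,0,0,0,0,-1],[0,0,0,0,0,0,-1],[0,0,0,0,0,0,-1],[0,0,0,0,0,0,-1],[0,0,0,0,0,0,-1]]' 40
python3 -m inch '[[0,0,-0.3,0,0,0,-1],[0,0,-0.4,0,0,0,-1],[0,0,-0.4,0,0,0,-1],[0,0,-0.3,0,0,0,-1],[0,0,0,0,0,0,-1],[0,0,0,0,0,0,-1]]'
python3 - <<'E'
from h import *
s,R,p=pose(); sn=robot.snapshot("side"); print(p,s["wrist_force"],s["finger_gap"])
K=np.array([[sn["fx"],0,sn["cx"]],[0,sn["fy"],sn["cy"]],[0,0,1]])
q=(K@(np.array(sn["R"])@p+sn["t"])); u,v=(q[:2]/q[2]).astype(int)
cv2.imwrite("pics/e.png",cv2.resize(sn["image"][v-50:v+50,u-60:u+60,::-1],(720,600),interpolation=cv2.INTER_CUBIC))
E
```

```text
time: 3.8
position: [529.7, -115.2, 102.1]
orientation: [0.517, 3.095, -0.001]
wrist_force: [-0.8, 0.1, 5.7]
finger_gap: 0.316
time: 4.3
position: [529.4, -115.1, 114.6]
orientation: [0.517, 3.096, -0.001]
wrist_force: [5.1, -2.1, -5.0]
finger_gap: 0.313
[ 529.38436141 -115.06764359  114.60089126] [ 5.09637671 -2.06902218 -4.9521463 ] 0.31329487429951614
```

View pics/e.png

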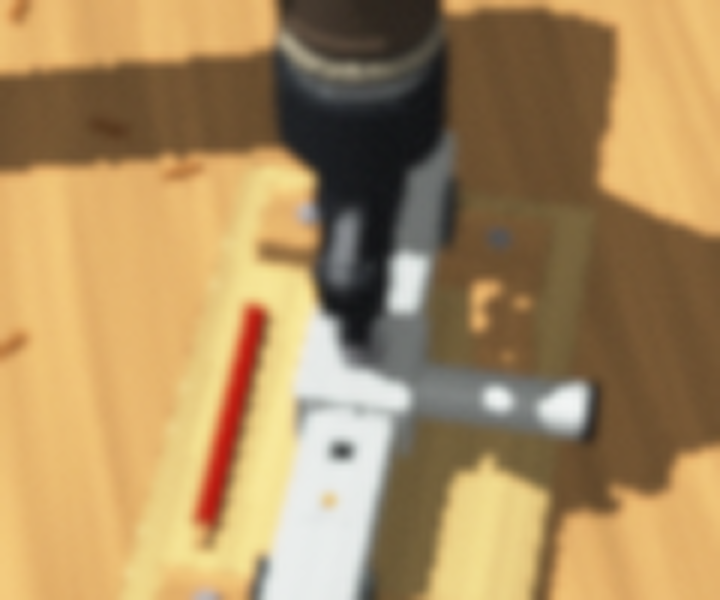

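The knob is held, with a gap of 27 mm and a spring force of 5 N. The picture shows the sleeve still in place and the hole at about (340,450). I'll lift 2.5 mm more and then slide 30 mm towards the foot.

```bash
python3 -m inch '[[0,0,-0.25,0,0,0,-1],[0,0,0,0,0,0,-1],[0,-0.2,0,0,0,0,-1],[0,-0.4,0,0,0,0,-1],[0,-0.4,0,0,0,0,-1],[0,0,0,0,0,0,-1]]' 40
python3 -m inch '[[0,-0.5,0,0,0,0,-1],[0,-0.5,0,0,0,0,-1],[0,-0.5,0,0,0,0,-1],[0,-0.5,0,0,0,0,-1],[0,0,0,0,0,0,-1],[0,0,0,0,0,0,-1]]'
```

```text
time: 4.85
position: [525.9, -124.7, 116.8]
orientation: [0.517, 3.096, -0.0]
wrist_force: [5.5, -1.6, -5.4]
finger_gap: 0.313
time: 5.35
position: [518.9, -143.7, 116.6]
orientation: [0.517, 3.097, -0.001]
wrist_force: [4.1, -1.4, -4.9]
finger_gap: 0.312
```

```bash
python3 -m inch '[[0,0,0.2,0,0,0,-1],[0,0,0.2,0,0,0,-1],[0,0,0,0,0,0,-1],[0,0,0,0,0,0,-0.25],[0,0,0,0,0,0,-0.25],[0,0,0,0,0,0,-0.25],[0,0,0,0,0,0,-0.25]]' 40
python3 -m inch '[[0,-0.1,0,0,0,0,-0.25],[0,-0.15,0,0,0,0,-0.25],[0,-0.15,0,0,0,0,-0.25],[0,-0.15,0,0,0,0,-0.25],[0,-0.15,0,0,0,0,-0.25],[0,-0.15,0,0,0,0,-0.25],[0,-0.15,0,0,0,0,-0.25],[0,-0.15,0,0,0,0,-0.25]]'
```

```text
time: 5.93
position: [517.5, -142.5, 112.4]
orientation: [-0.517, -3.096, -0.001]
wrist_force: [-0.3, -0.3, -0.3]
finger_gap: 0.377
time: 6.6
position: [514.3, -153.7, 112.5]
orientation: [-0.517, -3.098, -0.001]
wrist_force: [0.1, 3.9, -2.9]
finger_gap: 0.374
```

```bash
python3 -m inch '[[0,-0.1,0,0,0,0,-0.25],[0,-0.1,0,0,0,0,-0.25],[0,-0.1,0,0,0,0,-0.25],[0,-0.1,0,0,0,0,-0.25],[0,-0.1,0,0,0,0,-0.25],[0,-0.1,0,0,0,0,-0.25]]'
python3 -m inch '[[0,-0.1,0,0,0,0,-0.25],[0,-0.1,0,0,0,0,-0.25],[0,-0.1,0,0,0,0,-0.25],[0,-0.1,0,0,0,0,-0.25]]'
```

```text
time: 7.1
position: [512.6, -159.8, 112.7]
orientation: [-0.517, -3.098, 0.0]
wrist_force: [-0.7, 3.0, -2.5]
finger_gap: 0.381
time: 7.43
position: [512.4, -164.5, 113.5]
orientation: [0.517, 3.096, -0.002]
wrist_force: [1.1, 1.2, -0.0]
finger_gap: 0.377
```

```bash
python3 -m inch '[[0,-0.1,0,0,0,0,-0.25],[0,-0.1,0,0,0,0,-0.25],[0,0,0,0,0,0,-0.25]]'
python3 -m inch '[[0,-0.1,0,0,0,0,-0.25],[0,-0.1,0,0,0,0,-0.25],[0,0,0,0,0,0,-0.25]]'
```

```text
time: 7.68
position: [511.5, -165.8, 113.3]
orientation: [0.517, 3.097, -0.001]
wrist_force: [0.4, 0.5, 0.8]
finger_gap: 0.374
time: 7.93
position: [510.5, -167.2, 113.0]
orientation: [0.518, 3.098, 0.001]
wrist_force: [1.4, 2.7, 1.0]
finger_gap: 0.377
```

Run:
```python
from h import *
s,R,p=pose(); print(p,s["wrist_force"])
a=robot.snapshot("wrist")["image"][130:340,130:390]
for c in ["wrist","side"]:
  if c=="side":robot.snapshot(c)
  for l in ["knob_mid","knob"]: print(c,l,[(np.round(d["at"],1),round(d["score"],2)) for d in robot.mark_of(l,c)[:2]])
cv2.imwrite("pics/f.png",cv2.resize(a[:,:,::-1],(740,598),interpolation=cv2.INTER_CUBIC))
```

```text
[ 510.52341503 -167.19402182  112.96948659] [1.44028284 2.74856579 1.01915967]
wrist knob_mid [(array([ 508.2, -159.7,  116.5]), 0.78)]
wrist knob [(array([ 511.9, -164.3,   99.4]), 0.93)]
side knob_mid []
side knob [(array([ 589.5, -421.1,    1.2]), 0.49)]
```

View pics/f.png

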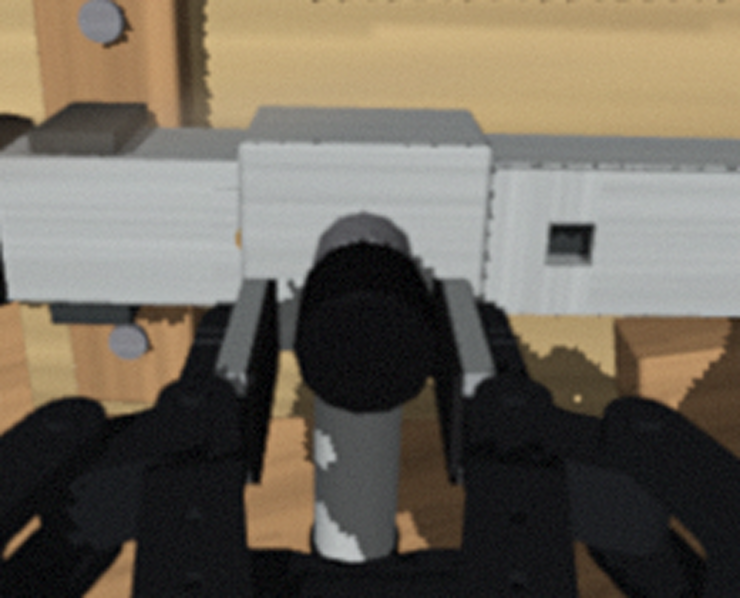

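The wrist view shows the knob at (365,325) between the pads with the right pad trailing and touching. The sleeve is well along the tube and the first hole is exposed at (570,243). The knob's underside measures about 99 mm high, which suggests the pin has dropped. I'll push a little to feel whether the slide is locked.

```bash
python3 -m inch '[[0,-0.1,0,0,0,0,-0.25],[0,-0.1,0,0,0,0,-0.25],[0,0,0,0,0,0,-0.25]]'
python3 -m inch '[[0,-0.1,0,0,0,0,-0.25],[0,-0.1,0,0,0,0,-0.25],[0,0,0,0,0,0,-0.25]]'
```

```text
time: 8.48
position: [510.2, -167.6, 112.9]
orientation: [0.519, 3.097, 0.005]
wrist_force: [4.0, 6.9, 1.4]
finger_gap: 0.374
time: 8.73
position: [510.1, -167.9, 112.9]
orientation: [0.521, 3.097, 0.01]
wrist_force: [4.9, 11.2, 2.1]
finger_gap: 0.381
```

The slide is locked: 4 mm more of commanded travel moved it under 1 mm, and the force rose to 12 N. I'll back off to centre, lower around the knob and grip.

```bash
python3 -m inch '[[0,0.3,0,0,0,0,-0.25],[0,0.3,0,0,0,0,-0.25],[0,0,0,0,0,0,-0.25],[0,0,0.4,0,0,0,-0.25],[0,0,0.4,0,0,0,-0.25],[0,0,0.3,0,0,0,-0.25],[0,0,0,0,0,0,-0.25]]'
python3 -m inch '[[0,0,0,0,0,0,-1],[0,0,0,0,0,0,-1],[0,0,0,0,0,0,-1],[0,0,0,0,0,0,-1],[0,0,0,0,0,0,-1],[0,0,0,0,0,0,-1]]' 40
python3 - <<'E'
from h import *
s,R,p=pose(); print(p,s["wrist_force"])
a=robot.snapshot("wrist")["image"][130:340,130:390]
for l in ["knob_mid","knob"]: print(l,[(np.round(d["at"],1),round(d["score"],2)) for d in robot.mark_of(l,"wrist")[:2]])
cv2.imwrite("pics/g.png",cv2.resize(a[:,:,::-1],(740,598),interpolation=cv2.INTER_CUBIC))
E
```

```text
time: 9.32
position: [509.7, -165.3, 100.5]
orientation: [-0.517, -3.096, -0.0]
wrist_force: [-0.3, -0.0, 0.4]
finger_gap: 0.374
time: 9.82
position: [510.1, -164.9, 101.2]
orientation: [-0.517, -3.097, -0.001]
wrist_force: [-0.7, 2.3, -3.8]
finger_gap: 0.314
[ 510.10325106 -164.86703956  101.19357535] [-0.71480541  2.26494824 -3.75355681]
knob_mid [(array([ 508.8, -163.4,  111.8]), 0.69)]
knob [(array([ 507.9, -162.8,  100.4]), 0.79)]
```

View pics/g.png

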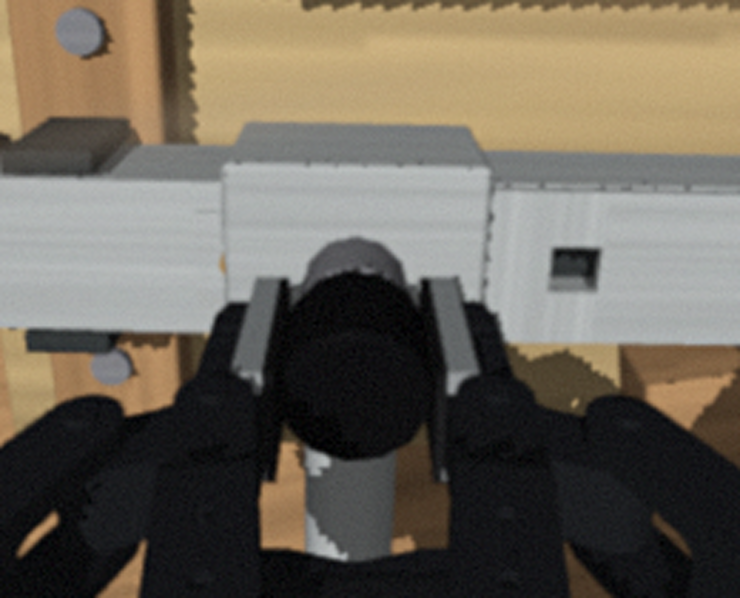

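Both pads are on the knob at (355,365), and the knob mid measures z=112, which is the home height. The -3.8 N means the hand may be lifting the knob slightly, so I'll press down gently.

```bash
python3 -m inch '[[0,0,0.2,0,0,0,-1],[0,0,0.2,0,0,0,-1],[0,0,0,0,0,0,-1],[0,0,0,0,0,0,-1]]' 40
python3 -m inch '[[0,0,0.1,0,0,0,-1],[0,0,0.1,0,0,0,-1],[0,0,0,0,0,0,-1],[0,0,0,0,0,0,-1]]'
```

```text
time: 10.3
position: [510.4, -165.0, 100.8]
orientation: [-0.517, -3.096, -0.001]
wrist_force: [-8.5, 4.9, 15.2]
finger_gap: 0.315
time: 10.63
position: [510.6, -165.1, 100.7]
orientation: [-0.516, -3.096, -0.001]
wrist_force: [-12.3, 6.6, 26.6]
finger_gap: 0.313
```

```bash
python3 -m inch '[[0,0,-0.15,0,0,0,-1],[0,0,0,0,0,0,-1],[0,0,0,0,0,0,-1]]' 40
python3 - <<'E'
from h import *
robot.snapshot("wrist")
for l in ["knob_mid","knob"]: print(l,[(np.round(d["at"],1),round(d["score"],2)) for d in robot.mark_of(l,"wrist")[:1]])
s,R,p=pose(); print(p,s["wrist_force"],s["finger_gap"],s["time"]); print(robot.finish_job())
E
```

```text
time: 10.88
position: [510.5, -165.0, 100.8]
orientation: [-0.516, -3.097, -0.001]
wrist_force: [-9.5, 5.7, 17.6]
finger_gap: 0.313
knob_mid [(array([ 509.5, -161.5,  113.5]), 0.59)]
knob [(array([ 507.8, -164.2,   97.7]), 0.62)]
[ 510.50105088 -165.051208    100.77135074] [-9.90560326  6.49775441 17.84312398] 0.31484374241657664 11.0333
the job is handed in; nothing more can be done
None
```

I pulled the plunger up about 14–15 mm, moved the slide some 30 mm towards the foot, and loosened the grip so the pin rested on the tube. I then pushed slowly until the pin dropped into the next hole, re-gripped the knob at 40 N and handed in at 11 s of robot time, holding it there. No verdict was reported.

- **Slide locked:** 4 mm more of commanded push moved it under 1 mm, and the force rose to about 12 N. Travel is about 53 mm by the arm's position; the camera had put the hole at about 51 mm.
- **Pin home:** pressing down met a hard stop. The last camera reading put the knob's middle at 113.5 mm and its underside at 97.7 mm. Those disagree by about 4 mm, within the detector's accuracy, and home would be 112 and 100.
- **After re-gripping:** the hand was at first pulling the knob up with about 4 N, so I pressed it down again. At hand-in the downward press was about 18 N.
- **Grip at the end:** the jaw gap read 27 mm on the 28 mm knob.
- **Loose things:** the arm stayed clear of them throughout, but I did not measure their positions again at the end.

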